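# Sockets from the post rail into their sized tray pockets

## Task

Clear the row of four sockets off the post rail and put them away in the tray on the other side of the vice: each socket goes into the pocket made for its size, standing upright with its hexagon mouth up and fully down on the pocket's floor. Leave the spanner and the connecting rod where they lie.

Things in the scene. Friction and masses are not known exactly. Their poses are not given: they have to be found in the camera images.
- socket_s_center (a point): The smallest of four deep sockets: a steel cylinder 22 mm across, 56 mm high, hexagon mouth up. Point on its axis half-way up (28 mm below the top); z is its axis. Starts on the rail, underside 8 mm above the bench, its drive hole over a post 10 mm thick, 14 mm high: lift it 15 mm straight up before moving sideways. Round: any grip yaw. About 120 g (x 0.7 to 1.4).
- socket_m_center (a point): The second smallest of four deep sockets: a steel cylinder 29 mm across, 62 mm high, hexagon mouth up. Point on its axis half-way up (31 mm below the top); z is its axis. Starts on the rail, underside 8 mm above the bench, its drive hole over a post 10 mm thick, 14 mm high: lift it 15 mm straight up before moving sideways. Round: any grip yaw. About 180 g (x 0.7 to 1.4).
- socket_l_center (a point): The second largest of four deep sockets: a steel cylinder 36 mm across, 68 mm high, hexagon mouth up. Point on its axis half-way up (34 mm below the top); z is its axis. Starts on the rail, underside 8 mm above the bench, its drive hole over a post 10 mm thick, 14 mm high: lift it 15 mm straight up before moving sideways. Round: any grip yaw. About 260 g (x 0.7 to 1.4).
- socket_xl_center (a point): The largest of four deep sockets: a steel cylinder 43 mm across, 74 mm high, hexagon mouth up. Point on its axis half-way up (37 mm below the top); z is its axis. Starts on the rail, underside 8 mm above the bench, its drive hole over a post 10 mm thick, 14 mm high: lift it 15 mm straight up before moving sideways. Round: any grip yaw. About 360 g (x 0.7 to 1.4).
- block_s: Grey block with the smallest pocket, fixed in the tray: 60 x 60 mm, 20 mm high; round pocket 26 mm across (34 mm at the bevelled mouth) for the 22 mm socket. Origin: centre of the underside, on the pocket's axis, 2 mm above the bench; z up. Pocket floor 5 mm, top 20 mm above the origin. The four blocks stand in a row, 61 mm apart, along their own y axis.
- block_m: Grey block with the second smallest pocket, fixed in the tray: 60 x 60 mm, 20 mm high; round pocket 33 mm across (41 mm at the bevelled mouth) for the 29 mm socket. Origin: centre of the underside, on the pocket's axis, 2 mm above the bench; z up. Pocket floor 5 mm, top 20 mm above the origin. The four blocks stand in a row, 61 mm apart, along their own y axis.
- block_l: Grey block with the second largest pocket, fixed in the tray: 60 x 60 mm, 20 mm high; round pocket 40 mm across (48 mm at the bevelled mouth) for the 36 mm socket. Origin: centre of the underside, on the pocket's axis, 2 mm above the bench; z up. Pocket floor 5 mm, top 20 mm above the origin. The four blocks stand in a row, 61 mm apart, along their own y axis.
- block_xl: Grey block with the largest pocket, fixed in the tray: 60 x 60 mm, 20 mm high; round pocket 47 mm across (55 mm at the bevelled mouth) for the 43 mm socket. Origin: centre of the underside, on the pocket's axis, 2 mm above the bench; z up. Pocket floor 5 mm, top 20 mm above the origin. The four blocks stand in a row, 61 mm apart, along their own y axis.
- con_rod: Bystander: a bare metal connecting rod, 70 x 156 x 20 mm, loose, lying crosswise between the tray and the red tool box. Origin at the centre of its underside; its length runs along its y.
- spanner: Bystander: a bright steel combination spanner, 44 x 246 x 10 mm, loose, lying crosswise at the front edge of the bench before the tray. Origin at the centre of the underside; the length runs along y.

How it is judged:
By the outcome, as a careful person would: the job done as asked, in the order asked, and still so for the second after the job is handed in, with the robot touching nothing.
It also fails if it takes over 112 s, if anything falls off the work surface, if the arm or the gripper's body presses on something with over 40 N, if the wrist force passes 120 N, or if a joint passes its speed limit or range.

## Robot

A 7-joint arm with a two-finger parallel gripper is mounted at the origin on a cart in front of the work surface, level with it; the furniture and walls round the work are solid. World frame = base frame: x ahead of the robot, y to its left, z up, the work surface at z = 0. Lengths are in m, angles in rad, forces in N, time in s.
With the tool pointing down it reaches from about 0.425 to 1.025 m from the base axis. Payload 9.4 kg.
Tool frame: the origin (TCP) lies midway between the tips of the shut fingers; the grasp point (between the pads) lies 19 mm behind it; x points along the fingers, y is the direction in which the jaws open and shut, and the axes are right-handed (so a half turn about x gives the same grasp; the last joint's range is limited). The gripper opens to 85 mm and grips with 20 to 120 N. Pads are 22 mm wide; open, the fingers measure 114 mm over their backs; the gripper's body (76 mm by 85 mm) begins 54 mm behind the grasp point. The pads swing forward as they close: fully open they stand 13 mm farther back than shut.
Start: joints at [1.042, 0.599, -0.003, 1.599, 0.002, 0.943, -0.08], TCP at [0.317, -0.652, 0.231] pointing down, gripper open.
Joint ranges: [-2.57, 2.57], [-0.35, 1.97], [-1.29, 1.29], [0.11, 2.56], [-1.05, 4.19], [0.11, 1.86], [-2.63, 2.63]. Speed limits (rad/s): [2.22, 2.22, 3.01, 3.01, 3.14, 3.14, 3.14].

## Interface

Orientations are given as a rotation vector (axis times angle).
In Python, from station import r gives the robot as it stands.
- The arm moves only by the tool move_arm, never from a script. Its argument "increments" is a list that holds one entry, the list of rows, each a list of 7 numbers: the turn, a rotation vector about the world's x, y, z in degrees, then the shift along the world's x, y, z in cm, then the opening in per cent of the stroke, from 0 (shut) to 100 (fully open). In form: [[[ax, ay, az, tx, ty, tz, jaw], ...]]. A call has 1 to 5 rows; each row shifts and turns the commanded pose from where the row before left it; what a row does not reach is not made up. A row lasts 1/10 s, in which the tool goes at most 50 mm and 8.59 degrees, less where a joint would pass 70% of its speed; a pose out of reach is approached as far as the arm can. A call is refused whole if a number of a shift passes 5 or a number of a turn 8.59, either way. A call with a gripper value outside its range is refused whole. The fingers move at their own pace and stop on an object; "grip_force" is the grip in N (left out, the last holds). Time passes only in rows, so rows that do not move let the fingers close. It gives the time, the measured TCP pose, the force and the opening at its end, in the units of the state.
- r.state(): the state, without advancing time (a new reading comes with each control period).
- r.get_image(name): name is "scene" or "top"; returns the picture (480x640x3 uint8, blue, green, red); there is no depth.
- r.calibration(name): a dict with "fx", "fy", "cx", "cy" (pixels), "camera_from_world" (4x4, takes a point from world to camera coordinates). Camera axes: x right, y down, z forward; pixel columns grow to the right and rows downward; lengths in m; the calibration is good to about 2 mm. A picture is of the moment at which its call begins. calibration takes no time and is no camera call.
- r.close_job(): hands the job in, once; it reports no verdict.
The state is a dict: "t": time; "q": joint angles; "qvel": joint speeds; "tau": joint torques, N m; "eef_pos": TCP position; "ee_rot": TCP orientation; "force": force on the tool from outside, world axes, zero at the start; "ft_torque": the same for the moment, N m; "grip_width": opening from 0.0 (shut) to 1.0 (fully open).
Only numpy, scipy, OpenCV 4.12 (cv2) and the standard library are available. Lean on these libraries where they do the work, as an engineer would, in place of code of your own. Each camera call takes 0.05 s, during which the arm holds its last target.

## Working session

There is one attempt and no reset: what is moved stays moved. The work goes in short steps, Python scripts to look and compute and a tool call to move; the robot and the scene stay as the last step left them, time stands still between calls to the robot, and variables do not carry over. Pictures are saved under pics/ and viewed, and the job is handed in when it is done.

Besides the shell and the picture viewer there is one more tool, called after "Call:" in YAML: its name, and indented under it one key for each argument. move_arm: Moves the arm, as the interface text tells. Its arguments: {"type":"object","properties":{"increments":{"type":"array","items":{"type":"array","items":{"type":"array","items":{"type":"number"}}}},"grip_force":{"type":"number"}},"required":["increments"]}

```bash
mkdir -p pics; ls
python3 - <<'E'
from station import r
import cv2
for n in("scene","top"):
    cv2.imwrite(f"pics/{n}0.png",r.get_image(n)); c=r.calibration(n); print(n,c)
s=r.state(); print({k:s[k] for k in("t","eef_pos","ee_rot","force","grip_width")})
E
```

```text
pics
scene {'fx': 449.36215798080224, 'fy': 449.36215798080224, 'cx': 314.36904617480144, 'cy': 238.1159808474754, 'camera_from_world': array([[ 0.6648595 ,  0.7469638 ,  0.00263358, -0.43091085],
       [ 0.47348082, -0.41870491, -0.77492071, -0.08873429],
       [-0.57773503,  0.51646034, -0.63205297,  1.10336014],
       [ 0.        ,  0.        ,  0.        ,  1.        ]])}
top {'fx': 433.15877797706673, 'fy': 433.15877797706673, 'cx': 315.64979647341033, 'cy': 240.6548134448249, 'camera_from_world': array([[ 0.01018131, -0.99958564, -0.02692371,  0.15672893],
       [-0.98572932, -0.00550844, -0.1682479 ,  0.48746244],
       [ 0.16802988,  0.02825247, -0.98537696,  0.91598284],
       [ 0.        ,  0.        ,  0.        ,  1.        ]])}
{'t': 0.1, 'eef_pos': array([ 0.31633007, -0.65186561,  0.23047506]), 'ee_rot': array([ 1.97073801,  0.45445757, -1.97161203]), 'force': array([ 0.08224985,  0.51579672, -0.76772625]), 'grip_width': 1.0029520229339355}
```

View pics/scene0.png

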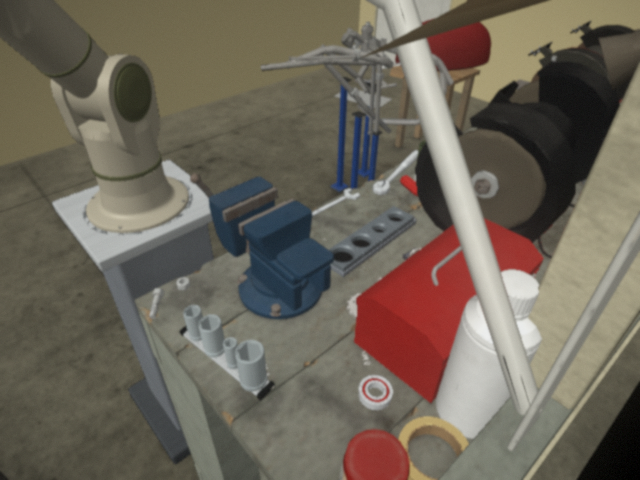

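View pics/top0.png

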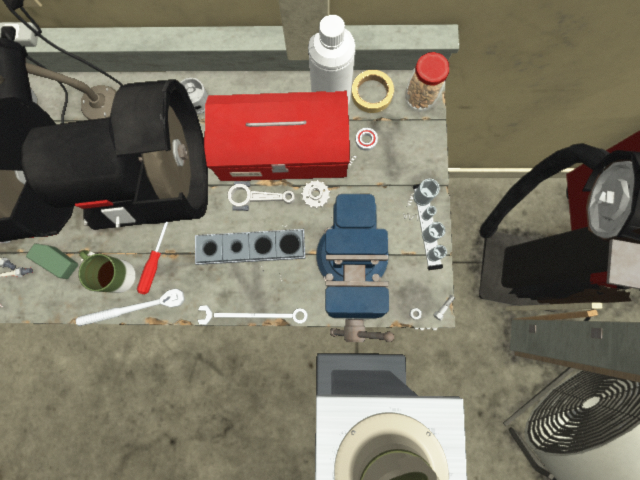

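Run:
```python
import cv2,numpy as np
a=cv2.imread("pics/top0.png");b=cv2.imread("pics/scene0.png")
f=lambda im,x0,x1,y0,y1,k:cv2.resize(im[y0:y1,x0:x1],None,fx=k,fy=k,interpolation=cv2.INTER_CUBIC)
cv2.imwrite("pics/z1.png",np.hstack([f(a,400,460,170,280,5),cv2.resize(f(b,170,280,295,405,5),(550,550))]))
cv2.imwrite("pics/z2.png",np.vstack([f(a,185,315,225,270,6),cv2.resize(f(b,320,425,200,280,3),(780,240*780//315))])[:600])
```

```text
(no output)
```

View pics/z1.png

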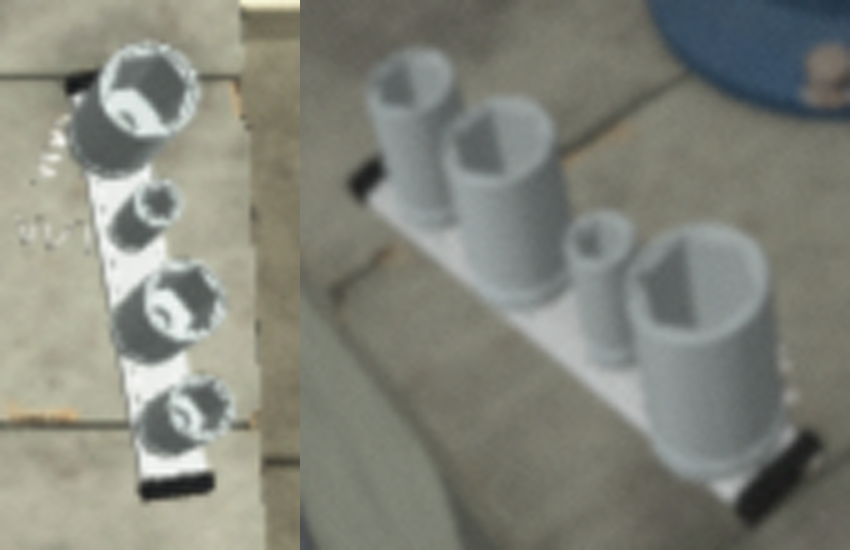

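View pics/z2.png

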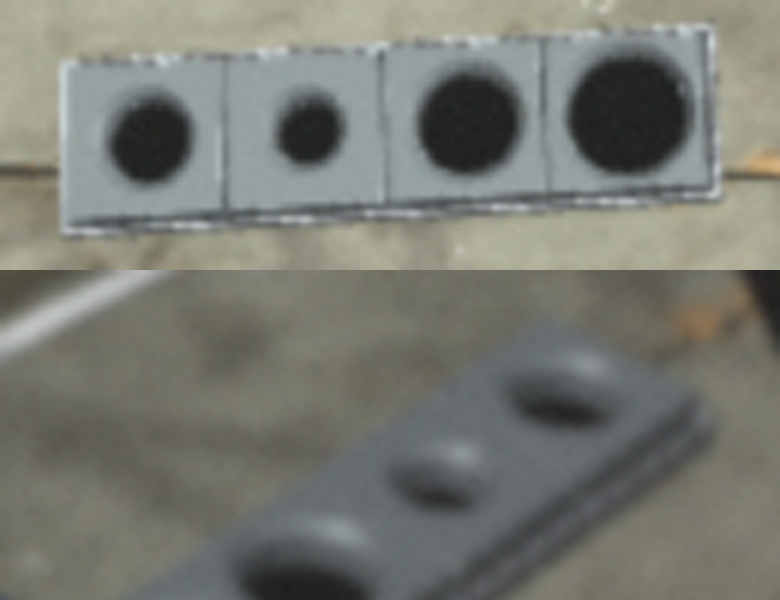

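```bash
cat > h.py <<'E'
import numpy as np,cv2
from station import r
def crop(src,dst,x0,x1,y0,y1,k,step=5):
    im=cv2.imread(src)if isinstance(src,str) else src
    z=cv2.resize(im[y0:y1,x0:x1],None,fx=k,fy=k,interpolation=cv2.INTER_CUBIC)
    for x in range(x0,x1,step):
        cv2.line(z,(int((x-x0+.5)*k),0),(int((x-x0+.5)*k),z.shape[0]),(0,200,0),1)
        if x%10==0: cv2.putText(z,str(x),(int((x-x0+.5)*k)+1,10),0,.35,(0,0,255),1)
    for y in range(y0,y1,step):
        cv2.line(z,(0,int((y-y0+.5)*k)),(z.shape[1],int((y-y0+.5)*k)),(0,200,0),1)
        if y%10==0: cv2.putText(z,str(y),(0,int((y-y0+.5)*k)-1),0,.35,(0,0,255),1)
    cv2.imwrite(dst,z)
C={n:r.calibration(n) for n in("scene","top")}
def ray(n,uv):
    c=C[n];T=np.asarray(c["camera_from_world"]);R=T[:3,:3];o=-R.T@T[:3,3]
    d=R.T@np.array([(uv[0]-c["cx"])/c["fx"],(uv[1]-c["cy"])/c["fy"],1]);return o,d/np.linalg.norm(d)
def plane(n,uv,z):
    o,d=ray(n,uv);return o+d*(z-o[2])/d[2]
def tri(a,b):
    o1,d1=ray("top",a);o2,d2=ray("scene",b)
    s=np.linalg.lstsq(np.c_[d1,-d2],o2-o1,rcond=None)[0]
    p,q=o1+d1*s[0],o2+d2*s[1];return (p+q)/2,np.linalg.norm(p-q)
def proj(n,P):
    c=C[n];T=np.asarray(c["camera_from_world"]);p=T[:3,:3]@np.asarray(P)+T[:3,3]
    return np.array([c["fx"]*p[0]/p[2]+c["cx"],c["fy"]*p[1]/p[2]+c["cy"]])
E
python3 - <<'E'
from h import *
crop("pics/top0.png","pics/a.png",405,455,172,242,8); crop("pics/top0.png","pics/a2.png",405,455,210,280,8)
crop("pics/scene0.png","pics/b.png",175,275,300,370,8)
crop("pics/scene0.png","pics/c.png",325,420,205,275,8)
crop("pics/top0.png","pics/d.png",190,310,225,270,6.5)
a=cv2.imread("pics/a.png");b=cv2.imread("pics/a2.png");cv2.imwrite("pics/a.png",np.hstack([a,b]))
E
```

```text
(no output)
```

View pics/a.png

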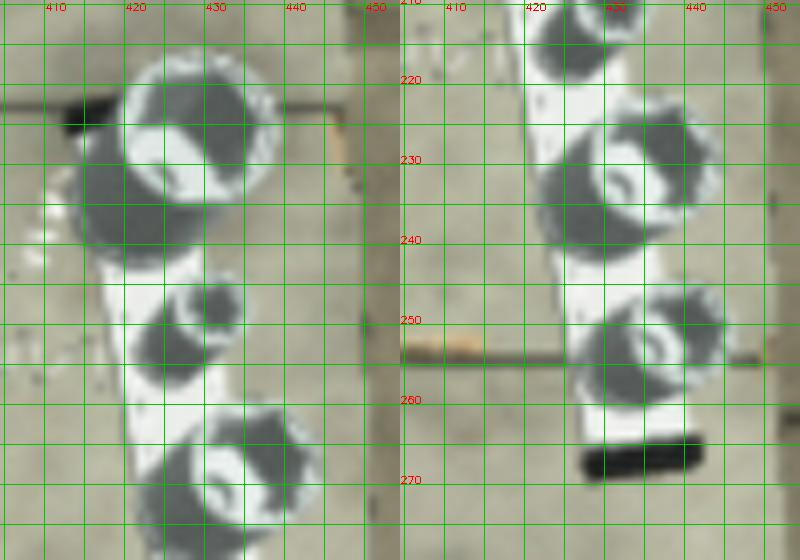

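View pics/b.png

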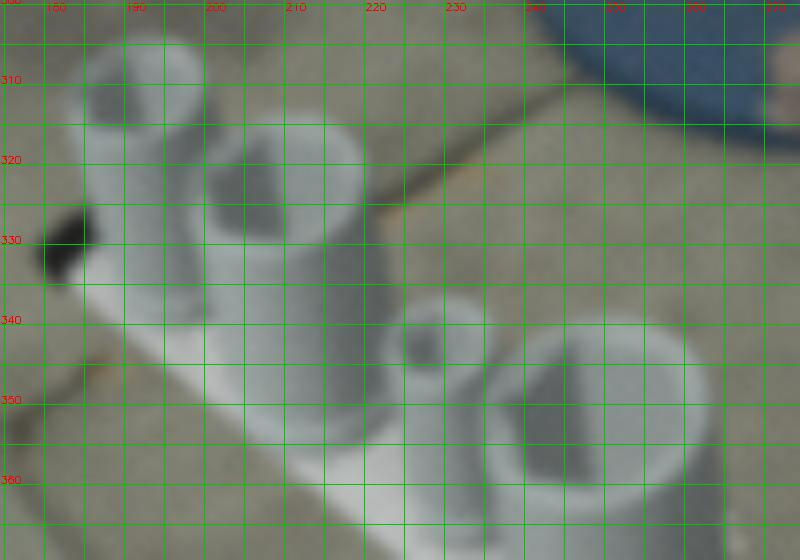

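View pics/c.png

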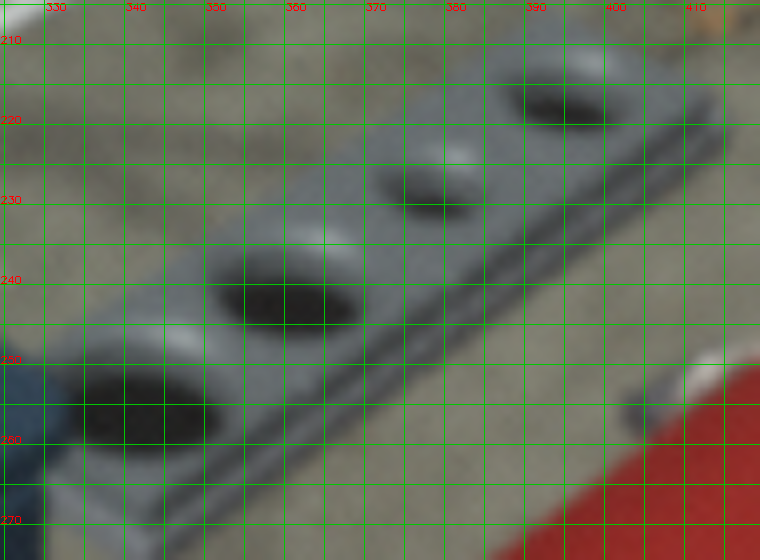

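View pics/d.png

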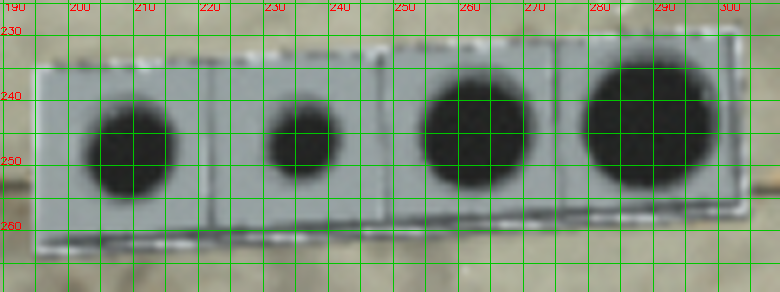

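```bash
cat > m.py <<'E'
from h import *
from scipy.spatial.transform import Rotation as Ro
if __name__=="__main__":
    S=dict(m=((439.7,251.2),(191.75,310.6),.070),l=((436.25,229.9),(209.5,322.25),.076),s=((430.75,210.1),(229.4,342.25),.064),xl=((429.6,187.6),(249.1,351.25),.082))
    for k,(a,b,z) in S.items():
        p,e=tri(a,b);print(k,p.round(4),round(e*1e3,1),'top@z',plane("top",a,z)[:2].round(4),'scene@z',plane("scene",b,z)[:2].round(4))
    D=lambda x,y:(190+x/6.5-.5,225+y/6.5-.5); E=lambda x,y:(325+x/8-.5,205+y/8-.5)
    for k,c in dict(m=(131,151),s=(304,143.5),l=(477,133.5),xl=(649,120)).items():
        print(k,plane("top",D(*c),.018).round(4))
    print("blk",[plane("top",D(*c),.022).round(4)[:2] for c in((36,66),(740,28),(735,205),(38,243))])
    print(tri(D(36,66),E(712,92)),tri(D(740,28),E(152,520)))
    s=r.state();print(Ro.from_rotvec(s["ee_rot"]).as_matrix().round(3))
    print(ray("top",(0,0))[0],ray("scene",(0,0))[0])
E
python3 m.py
```

```text
m [ 0.4607 -0.1042  0.0693] 0.9 top@z [ 0.4604 -0.1044] scene@z [ 0.4616 -0.1041]
l [ 0.5058 -0.0972  0.0746] 0.9 top@z [ 0.5053 -0.0973] scene@z [ 0.5073 -0.0973]
s [ 0.5517 -0.0906  0.0628] 0.7 top@z [ 0.5516 -0.09  ] scene@z [ 0.5523 -0.0913]
xl [ 0.5975 -0.0848  0.0808] 0.9 top@z [ 0.5969 -0.0849] scene@z [ 0.5985 -0.0849]
m [0.4728 0.4033 0.018 ]
s [0.4758 0.3423 0.018 ]
l [0.4797 0.2815 0.018 ]
xl [0.4849 0.2211 0.018 ]
blk [array([0.5022, 0.4374]), array([0.5171, 0.1895]), array([0.4545, 0.1903]), array([0.4396, 0.4331])]
(array([0.5010436 , 0.43602813, 0.02176027]), np.float64(0.0035827739479192197)) (array([0.51857903, 0.1907457 , 0.01874921]), np.float64(0.0026780363185270268))
[[-0.001  0.437 -0.9  ]
 [ 0.001 -0.9   -0.437]
 [-1.    -0.001  0.   ]]
[0.32499783 0.13347037 0.98882264] [ 0.96595895 -0.28512044  0.62975484]
```

Run:
```python
from h import *
crop("pics/top0.png","pics/a.png",310,400,190,350,3.7,10); crop("pics/scene0.png","pics/b.png",200,345,170,320,3.7,10)
a=cv2.imread("pics/a.png");b=cv2.imread("pics/b.png");h=max(a.shape[0],b.shape[0])
f=lambda x:cv2.copyMakeBorder(x,0,h-x.shape[0],0,0,0);cv2.imwrite("pics/v.png",cv2.resize(np.hstack([f(a),f(b)]),(800,545)))
```

```text
(no output)
```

View pics/v.png

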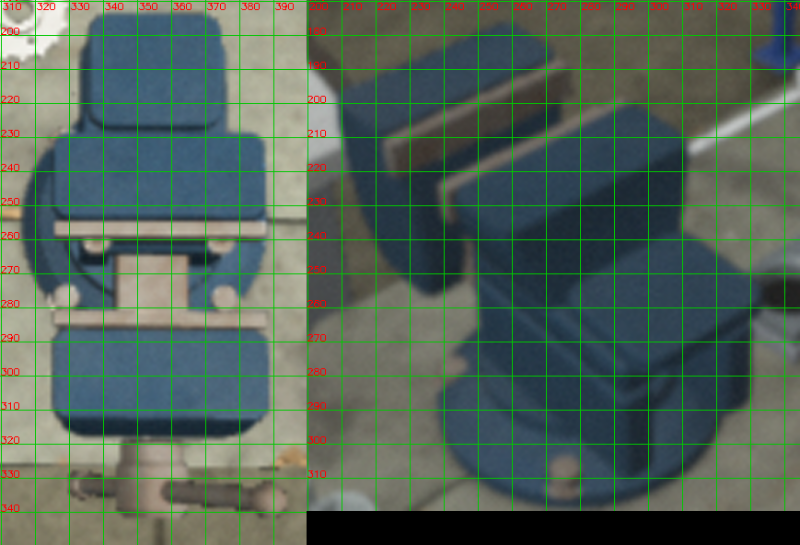

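Run:
```python
from h import *
print(tri((325.5,257),(292,199.5)),tri((386,257),(239,225)),tri((386,233),(261,235)))
```

```text
(array([0.43311333, 0.13725056, 0.16686719]), np.float64(0.0015242289229450885)) (array([0.43363008, 0.02169314, 0.16738559]), np.float64(0.002399085480678915)) (array([0.48203915, 0.02589516, 0.17214452]), np.float64(0.007957985754447774))
```

Call:
move_arm:
  increments:
    - [[0,0,-6,0,0,4,100],[0,0,-6,1,2,3,100],[0,0,-5.8,2,4,0,100],[0,0,0,2,4,0,100],[0,0,0,2,4,0,100]]
  grip_force: 50

```text
t: 0.6
eef_pos: [0.3869, -0.5106, 0.3011]
ee_rot: [2.148, 0.151, -2.149]
force: [0.6, -0.1, -0.4]
grip_width: 0.999
```

Call:
move_arm:
  increments:
    - [[0,0,0,2,4,0,100],[0,0,0,2,4,0,100],[0,0,0,2,4,0,100],[0,0,0,2,4,0,100],[0,0,0,2,4,0,100]]

```text
t: 1.1
eef_pos: [0.4869, -0.3104, 0.3011]
ee_rot: [2.148, 0.152, -2.149]
force: [0.7, -0.4, -0.0]
grip_width: 0.996
```

Call:
move_arm:
  increments:
    - [[0,0,0,2,4,0,100],[0,0,0,2,4,0,100],[0,0,0,2,4,-3,100],[0,0,0,2,4,-3,100],[0,0,0,0,0,0,100]]

```text
t: 1.6
eef_pos: [0.5644, -0.1509, 0.242]
ee_rot: [2.141, 0.166, -2.15]
force: [-0.3, 0.2, -0.5]
grip_width: 0.998
```

Call:
move_arm:
  increments:
    - [[0,0,0.9,1.7,3.3,-4,100],[0,0,0,1.6,3.3,-4,100],[0,0,0,0,0,-2,100],[0,0,0,0,0,0,100]]

```text
t: 2.0
eef_pos: [0.5923, -0.0964, 0.1491]
ee_rot: [2.133, 0.171, -2.145]
force: [0.5, 0.4, 0.8]
grip_width: 1.0
```

```bash
cat > st.py <<'E'
from m import *
s=r.state();M=Ro.from_rotvec(s["ee_rot"]).as_matrix()
print(s["t"],s["eef_pos"].round(4),"jaw",np.degrees(np.arctan2(M[1,1],M[0,1])).round(2),"down",M[:,0].round(3),s["force"].round(1),round(s["grip_width"],3),s["q"].round(2))
E
python3 st.py
```

```text
2.0 [ 0.5923 -0.0964  0.1491] jaw -80.9 down [-0.006  0.001 -1.   ] [0.5 0.4 0.8] 1.0 [ 0.08  0.55 -0.02  1.96  0.02  0.63 -1.37]
```

Call:
move_arm:
  increments:
    - [[0,0,-1,0.52,1.16,0,100],[0,0,0,0,0,0,100],[0,0,0,0,0,0,100]]

```text
t: 2.3
eef_pos: [0.5993, -0.0868, 0.1532]
ee_rot: [2.15, 0.149, -2.148]
force: [-0.1, -0.1, 0.2]
grip_width: 1.002
```

```bash
python3 st.py
python3 - <<'E'
from h import *
crop(r.get_image("top"),"pics/e1.png",395,465,170,245,8)
crop(r.get_image("scene"),"pics/e2.png",190,290,310,380,7)
E
```

```text
2.3 [ 0.5993 -0.0868  0.1532] jaw -82.03 down [ 0.001 -0.001 -1.   ] [-0.1 -0.1  0.2] 1.002 [ 0.06  0.55 -0.02  1.95  0.02  0.64 -1.4 ]
```

View pics/e2.png

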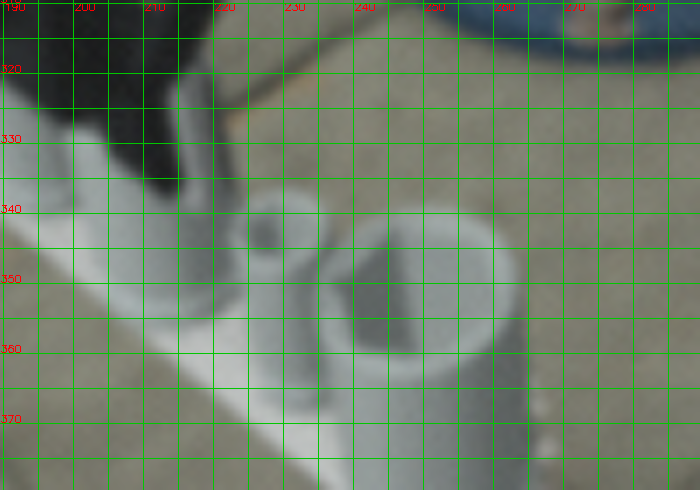

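View pics/e1.png

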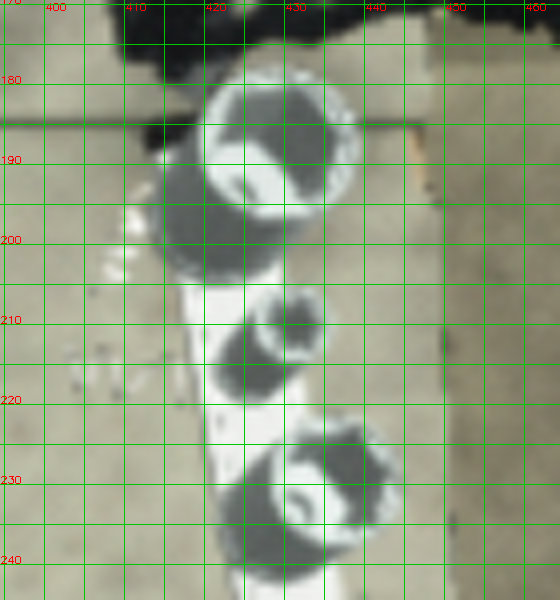

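Call:
move_arm:
  increments:
    - [[0,0,0,-0.18,0.19,-3,100],[0,0,0,0,0,-3,100],[0,0,0,0,0,-3,100],[0,0,0,0,0,-2.1,100],[0,0,0,0,0,0,100]]

```text
t: 2.9
eef_pos: [0.5957, -0.0845, 0.039]
ee_rot: [2.145, 0.15, -2.154]
force: [0.3, 0.6, 0.7]
grip_width: 1.001
```

Call:
move_arm:
  increments:
    - [[0,0,0,0,0,0,100],[0,0,0,0,0,0,0],[0,0,0,0,0,0,0],[0,0,0,0,0,0,0],[0,0,0,0,0,0,0]]

```text
t: 3.4
eef_pos: [0.5979, -0.0839, 0.0422]
ee_rot: [2.151, 0.15, -2.147]
force: [-1.5, 1.2, 6.5]
grip_width: 0.491
```

```bash
python3 st.py
```

```text
3.4 [ 0.5979 -0.0839  0.0422] jaw -82.01 down [ 0.002 -0.    -1.   ] [-1.5  1.2  6.5] 0.491 [ 0.06  0.71 -0.02  2.01  0.03  0.41 -1.41]
```

Call:
move_arm:
  increments:
    - [[0,0,0,0,0,0,0],[0,0,0,0,0,1,0],[0,0,0,0,0,2,0],[0,0,0,0,0,4,0],[0,0,0,0,0,4,0]]

```text
t: 3.9
eef_pos: [0.5964, -0.0837, 0.1521]
ee_rot: [2.147, 0.151, -2.152]
force: [0.4, -0.4, -4.9]
grip_width: 0.488
```

Call:
move_arm:
  increments:
    - [[0,0,0,0,0,4,0],[0,0,0,0,0,4,0],[0,0,0,0,0,4,0],[0,0,0,0,0,1,0],[0,0,0,0,0,0,0]]

```text
t: 4.4
eef_pos: [0.5976, -0.0839, 0.2827]
ee_rot: [2.152, 0.15, -2.146]
force: [-0.2, -0.0, -5.1]
grip_width: 0.489
```

```bash
python3 st.py
python3 - <<'E'
from h import *
cv2.imwrite("pics/f1.png",r.get_image("scene"))
E
```

```text
4.4 [ 0.5976 -0.0839  0.2827] jaw -82.02 down [ 0.003 -0.    -1.   ] [-0.2 -0.  -5.1] 0.489 [ 0.06  0.4  -0.01  1.83  0.01  0.91 -1.39]
```

View pics/f1.png

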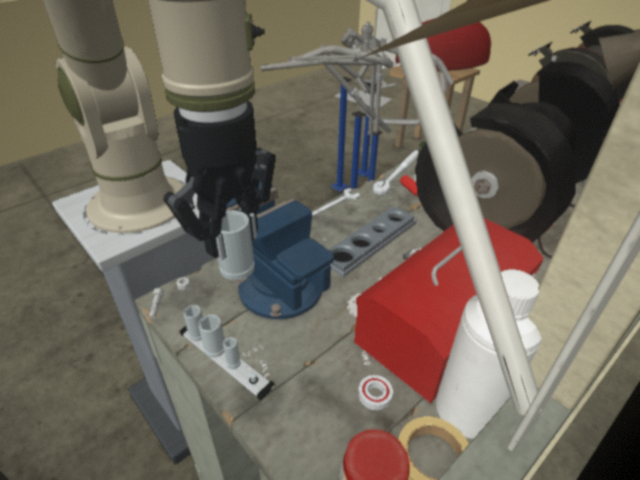

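Call:
move_arm:
  increments:
    - [[0,0,8.5,-1.1,3,0,0],[0,0,8.5,-1.1,3,0,0],[0,0,8.5,-1.1,3,0,0],[0,0,8.5,-1.1,3,0,0],[0,0,8.5,-1.1,3,0,0]]

```text
t: 4.95
eef_pos: [0.5405, 0.067, 0.2785]
ee_rot: [1.689, 0.806, -1.697]
force: [0.8, 0.2, -4.6]
grip_width: 0.488
```

Call:
move_arm:
  increments:
    - [[0,0,8.5,-1.1,3,0,0],[0,0,8.5,-1.1,3,0,0],[0,0,8.5,-1.1,3,0,0],[0,0,8.5,-1.1,3,0,0],[0,0,8.5,-1.1,3,0,0]]

```text
t: 5.45
eef_pos: [0.4856, 0.2166, 0.2786]
ee_rot: [1.163, 1.238, -1.17]
force: [0.6, 0.6, -5.6]
grip_width: 0.489
```

Call:
move_arm:
  increments:
    - [[0,0,0,0,0,0,0],[0,0,0,0,0,0,0]]

```text
t: 5.65
eef_pos: [0.4862, 0.216, 0.279]
ee_rot: [1.168, 1.236, -1.173]
force: [-1.0, -0.6, -4.6]
grip_width: 0.486
```

```bash
python3 st.py
```

```text
5.65 [0.4862 0.216  0.279 ] jaw 3.03 down [-0.004 -0.001 -1.   ] [-1.  -0.6 -4.6] 0.486 [-0.18  0.34 -0.46  1.96  0.19  0.88 -0.68]
```

Call:
move_arm:
  increments:
    - [[0,0,0.6,-0.21,0.49,-4,0],[0,0,0,0,0,-5,0],[0,0,0,0,0,-5,0],[0,0,0,0,0,-5,0],[0,0,0,0,0,-1.9,0]]

```text
t: 6.15
eef_pos: [0.4831, 0.2181, 0.067]
ee_rot: [1.159, 1.239, -1.172]
force: [-0.9, 0.1, -3.2]
grip_width: 0.487
```

Call:
move_arm:
  increments:
    - [[0,0,0,0,0,0,0],[0,0,0,0,0,0,0]]

```text
t: 6.35
eef_pos: [0.4853, 0.2203, 0.0717]
ee_rot: [1.163, 1.238, -1.165]
force: [-0.2, 0.5, -4.4]
grip_width: 0.485
```

```bash
python3 st.py
python3 - <<'E'
from h import *
crop(r.get_image("top"),"pics/g1.png",190,350,200,300,5,10)
crop(r.get_image("scene"),"pics/g2.png",300,420,180,280,6.5)
E
```

```text
6.35 [0.4853 0.2203 0.0717] jaw 3.5 down [-0.001 -0.001 -1.   ] [-0.2  0.5 -4.4] 0.485 [-0.33  0.63 -0.29  2.15  0.43  0.42 -0.9 ]
```

View pics/g1.png

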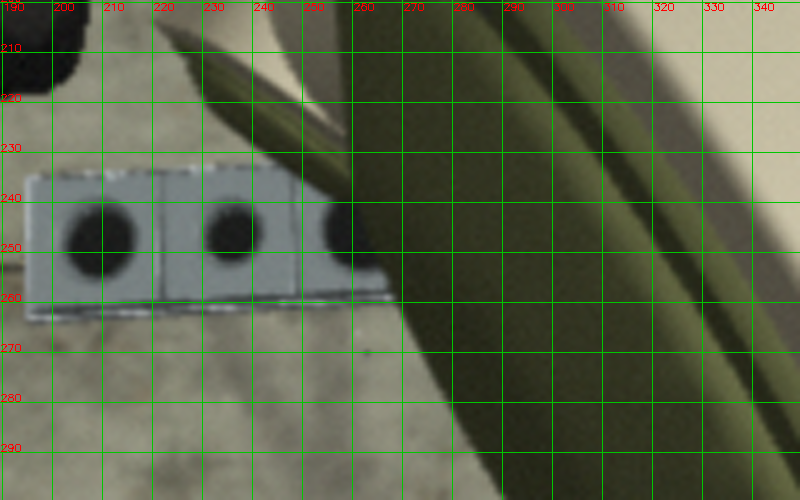

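View pics/g2.png

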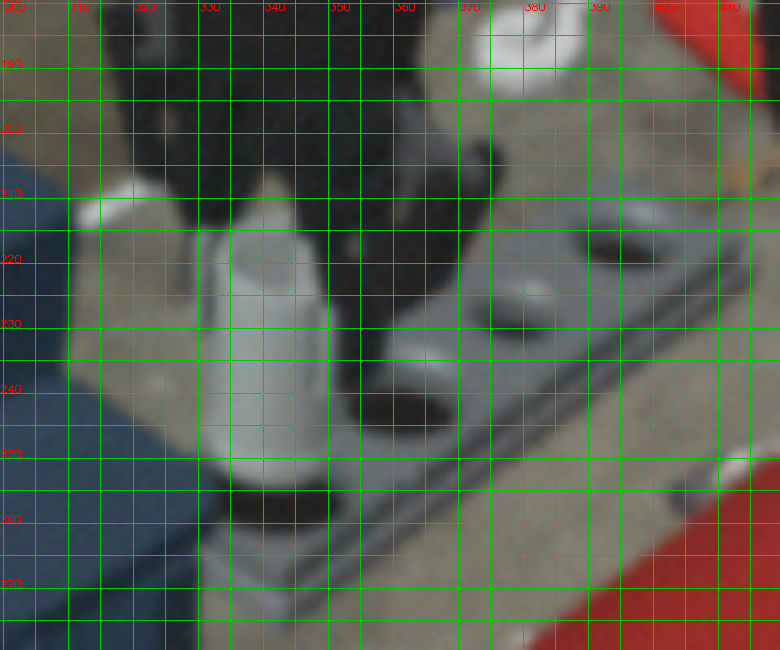

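Run:
```python
from h import *
P=dict(m=(0.4725,0.4035),s=(0.4764,0.3426),l=(0.4802,0.2818),xl=(0.4841,0.2209))
for k,p in P.items(): print(k,proj("scene",(*p,.018)),proj("scene",(*p,.022)),proj("top",(*p,.018)))
print(proj("scene",(.4853,.2203,.0377)),proj("scene",(.4853,.2203,.05)))
print(plane("scene",(341.3,245),.05))
```

```text
m [395.14551818 217.16083626] [395.34940197 215.75005873] [209.54208829 247.86108337]
s [378.48665971 228.81620599] [378.65498411 227.38718333] [236.13447393 246.33045147]
l [360.65656393 241.24790991] [360.78371807 239.8015728 ] [262.73919812 244.83959686]
xl [341.53260178 254.62642039] [341.61206077 253.16392719] [289.44691389 243.30237043]
[342.13057466 247.75890091] [342.38509493 243.10983864]
[0.48808621 0.21452546 0.05      ]
```

Call:
move_arm:
  increments:
    - [[0,0,0,-0.1,0.05,-0.5,0],[0,0,0,0,0,-0.7,0],[0,0,0,0,0,-0.7,0],[0,0,0,0,0,-0.4,0],[0,0,0,0,0,0,0]]

```text
t: 6.95
eef_pos: [0.4841, 0.2218, 0.0484]
ee_rot: [1.162, 1.239, -1.163]
force: [-0.6, 0.4, -5.1]
grip_width: 0.489
```

```bash
python3 st.py
```

```text
6.95 [0.4841 0.2218 0.0484] jaw 3.61 down [-0.001 -0.    -1.   ] [-0.6  0.4 -5.1] 0.489 [-0.36  0.66 -0.25  2.16  0.45  0.36 -0.93]
```

Call:
move_arm:
  increments:
    - [[0,0,0,0,-0.05,-0.3,0],[0,0,0,0,0,-0.3,0],[0,0,0,0,0,-0.1,0],[0,0,0,0,0,0,0]]

```text
t: 7.35
eef_pos: [0.4845, 0.2214, 0.042]
ee_rot: [1.163, 1.238, -1.162]
force: [1.2, 1.2, -4.9]
grip_width: 0.492
```

Call:
move_arm:
  increments:
    - [[0,0,0,0,0,-0.1,0],[0,0,0,0,0,-0.1,0],[0,0,0,0,0,0,0]]

```text
t: 7.65
eef_pos: [0.4845, 0.2215, 0.0412]
ee_rot: [1.164, 1.238, -1.161]
force: [-1.3, 1.3, 11.6]
grip_width: 0.489
```

Call:
move_arm:
  increments:
    - [[0,0,0,0,0,0,90],[0,0,0,0,0,0,90],[0,0,0,0,0,0,90],[0,0,0,0,0,0,90],[0,0,0,0,0,1,90]]

```text
t: 8.15
eef_pos: [0.4836, 0.2207, 0.0494]
ee_rot: [1.161, 1.239, -1.165]
force: [0.0, 0.6, -0.1]
grip_width: 0.901
```

Call:
move_arm:
  increments:
    - [[0,0,0,0,0,4,90],[0,0,0,0,0,5,90],[0,0,0,0,0,5,90],[0,0,0,0,0,5,90],[0,0,0,0,0,3,90]]

```text
t: 8.65
eef_pos: [0.4845, 0.2215, 0.2746]
ee_rot: [1.166, 1.237, -1.159]
force: [1.8, 1.4, -0.4]
grip_width: 0.903
```

```bash
python3 st.py
python3 - <<'E'
from h import *
crop(r.get_image("scene"),"pics/g3.png",300,420,180,280,6.5)
E
```

```text
8.65 [0.4845 0.2215 0.2746] jaw 3.59 down [ 0.004  0.002 -1.   ] [ 1.8  1.4 -0.4] 0.903 [-0.17  0.35 -0.48  1.97  0.21  0.87 -0.7 ]
```

View pics/g3.png

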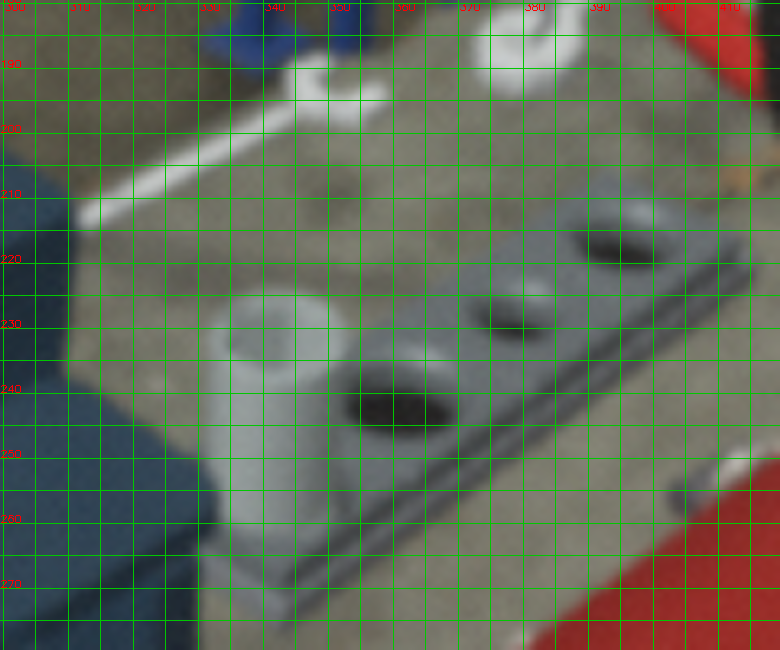

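Call:
move_arm:
  increments:
    - [[0,0,-8.5,0.7,-3.1,0,90],[0,0,-8.5,0.7,-3.1,0,90],[0,0,-8.5,0.7,-3.1,0,90],[0,0,-8.5,0.7,-3.1,0,90],[0,0,-8.5,0.7,-3.1,0,90]]

```text
t: 9.2
eef_pos: [0.5189, 0.0647, 0.2705]
ee_rot: [1.693, 0.803, -1.693]
force: [0.5, 0.3, -0.2]
grip_width: 0.9
```

Call:
move_arm:
  increments:
    - [[0,0,-8.5,0.7,-3.1,0,90],[0,0,-8.5,0.7,-3.1,0,90],[0,0,-8.5,0.7,-3.1,0,90],[0,0,-8.5,0.7,-3.1,0,90],[0,0,-8.5,0.7,-3.1,0,90]]

```text
t: 9.7
eef_pos: [0.554, -0.0901, 0.2704]
ee_rot: [2.147, 0.155, -2.147]
force: [0.3, -1.0, -0.3]
grip_width: 0.9
```

Call:
move_arm:
  increments:
    - [[0,0,0,0,0,-4,70],[0,0,0,0,0,-4,70],[0,0,0,0,0,-4,70],[0,0,0,0,0,0,70],[0,0,0,0,0,0,70]]

```text
t: 10.2
eef_pos: [0.5541, -0.0888, 0.1505]
ee_rot: [2.142, 0.162, -2.145]
force: [0.6, -0.3, 0.0]
grip_width: 0.702
```

```bash
python3 st.py
```

```text
10.2 [ 0.5541 -0.0888  0.1505] jaw -81.41 down [-0.002  0.    -1.   ] [ 0.6 -0.3  0. ] 0.702 [ 0.09  0.51 -0.04  2.05  0.04  0.58 -1.4 ]
```

Call:
move_arm:
  increments:
    - [[0,0,-0.6,-0.24,-0.18,-3,70],[0,0,0,0,0,-3,70],[0,0,0,0,0,-3,70],[0,0,0,0,0,-3,70],[0,0,0,0,0,0,70]]

```text
t: 10.7
eef_pos: [0.5518, -0.0905, 0.0295]
ee_rot: [2.147, 0.151, -2.151]
force: [0.3, -0.8, 0.4]
grip_width: 0.699
```

Call:
move_arm:
  increments:
    - [[0,0,0,0,0,0,70],[0,0,0,0,0,0,0],[0,0,0,0,0,0,0],[0,0,0,0,0,0,0],[0,0,0,0,0,0,0]]

```text
t: 11.2
eef_pos: [0.5528, -0.091, 0.0317]
ee_rot: [2.152, 0.149, -2.146]
force: [0.6, -0.0, 10.7]
grip_width: 0.242
```

```bash
python3 st.py
```

```text
11.2 [ 0.5528 -0.091   0.0317] jaw -82.03 down [ 0.002 -0.    -1.   ] [ 0.6 -0.  10.7] 0.242 [ 0.08  0.7  -0.03  2.12  0.05  0.32 -1.42]
```

Call:
move_arm:
  increments:
    - [[0,0,0,0,0,1,0],[0,0,0,0,0,2,0],[0,0,0,0,0,4,0],[0,0,0,0,0,5,0],[0,0,0,0,0,5,0]]

```text
t: 11.7
eef_pos: [0.551, -0.0907, 0.2024]
ee_rot: [2.148, 0.15, -2.15]
force: [1.5, -0.3, -1.8]
grip_width: 0.239
```

Call:
move_arm:
  increments:
    - [[0,0,0,0,0,5,0],[0,0,8.5,0,4.3,3,0],[0,0,8.5,-0.8,4.3,0,0],[0,0,8.5,-0.8,4.3,0,0],[0,0,8.5,-0.8,4.3,0,0]]

```text
t: 12.2
eef_pos: [0.5269, 0.0805, 0.28]
ee_rot: [1.792, 0.692, -1.789]
force: [-0.0, -0.1, -2.1]
grip_width: 0.239
```

```bash
python3 st.py
```

```text
12.2 [0.5269 0.0805 0.28  ] jaw -47.69 down [ 0.001 -0.    -1.   ] [-0.  -0.1 -2.1] 0.239 [-0.08  0.32 -0.23  1.97  0.1   0.86 -1.2 ]
```

Call:
move_arm:
  increments:
    - [[0,0,8.5,-0.8,4.3,0,0],[0,0,8.5,-0.8,4.3,0,0],[0,0,8.5,-0.8,4.3,0,0],[0,0,8.5,-0.8,4.3,0,0],[0,0,8.5,-0.8,4.3,0,0]]

```text
t: 12.7
eef_pos: [0.487, 0.2954, 0.2796]
ee_rot: [1.275, 1.164, -1.275]
force: [0.9, -0.9, -2.0]
grip_width: 0.241
```

Call:
move_arm:
  increments:
    - [[0,0,8.5,-0.8,4.3,0,0],[0,0,0,0,0,-4,0],[0,0,0,0,0,-4,0],[0,0,0,0,0,-4,0],[0,0,0,0,0,0,0]]

```text
t: 13.2
eef_pos: [0.4776, 0.3349, 0.155]
ee_rot: [1.163, 1.234, -1.177]
force: [-0.1, -0.4, -1.3]
grip_width: 0.24
```

```bash
python3 st.py
```

```text
13.2 [0.4776 0.3349 0.155 ] jaw 3.01 down [-0.006 -0.006 -1.   ] [-0.1 -0.4 -1.3] 0.24 [-0.42  0.56 -0.43  1.97  0.35  0.69 -1.01]
```

Call:
move_arm:
  increments:
    - [[0,0,0.6,-0.12,0.87,-3,0],[0,0,0,0,0,-3,0],[0,0,0,0,0,-3,0],[0,0,0,0,0,-0.9,0],[0,0,0,0,0,0,0]]

```text
t: 13.7
eef_pos: [0.4789, 0.346, 0.0603]
ee_rot: [1.162, 1.238, -1.163]
force: [0.1, -0.5, -1.0]
grip_width: 0.242
```

Call:
move_arm:
  increments:
    - [[0,0,0,0,0,0,0],[0,0,0,0,0,0,0]]

```text
t: 13.9
eef_pos: [0.4796, 0.3466, 0.0616]
ee_rot: [1.165, 1.237, -1.161]
force: [0.3, 0.5, -1.6]
grip_width: 0.244
```

```bash
python3 st.py
python3 - <<'E'
from h import *
crop(r.get_image("scene"),"pics/g4.png",320,420,180,265,8)
P=r.state()["eef_pos"]
b=P+[0,0,-.0237]
print(proj("scene",b),proj("scene",b+[0,0,.015]))
E
```

```text
13.9 [0.4796 0.3466 0.0616] jaw 3.57 down [ 0.002  0.002 -1.   ] [ 0.3  0.5 -1.6] 0.244 [-0.5   0.69 -0.34  2.02  0.46  0.5  -1.1 ]
[381.54513236 221.65599244] [382.21865233 216.12144638]
```

View pics/g4.png

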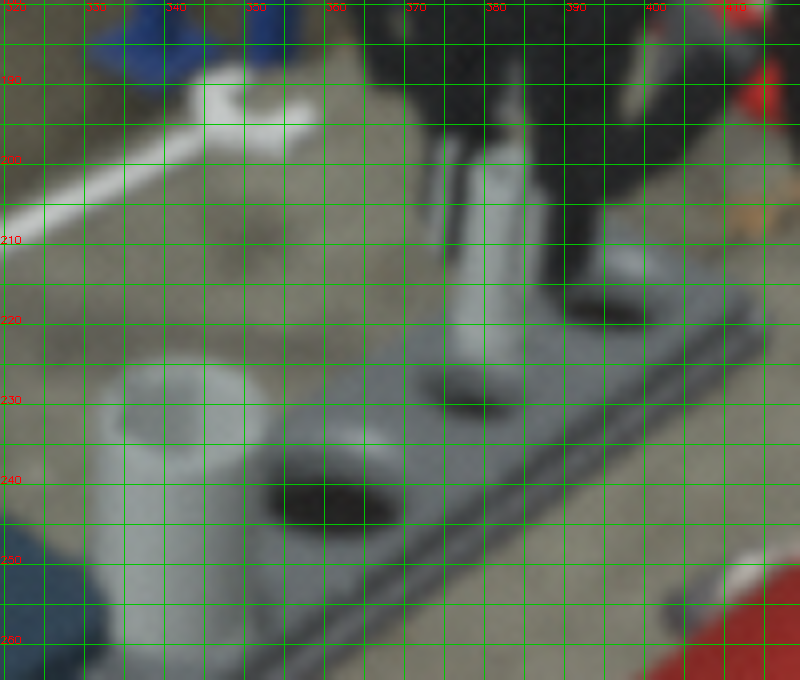

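Call:
move_arm:
  increments:
    - [[0,0,0,-0.32,-0.3,-0.5,0],[0,0,0,0,0,-0.6,0],[0,0,0,0,0,0,0],[0,0,0,0,0,0,0]]

```text
t: 14.35
eef_pos: [0.4753, 0.3429, 0.0484]
ee_rot: [1.162, 1.238, -1.163]
force: [0.6, -1.0, -2.1]
grip_width: 0.239
```

```bash
python3 st.py
python3 - <<'E'
from h import *
crop(r.get_image("scene"),"pics/g5.png",320,420,180,265,8)
P=r.state()["eef_pos"]
b=P+[0,0,-.0237]
print(proj("scene",b),proj("scene",b+[0,0,.015]))
E
```

```text
14.35 [0.4753 0.3429 0.0484] jaw 3.6 down [-0. -0. -1.] [ 0.6 -1.  -2.1] 0.239 [-0.51  0.71 -0.32  2.04  0.47  0.47 -1.12]
[378.5659642  226.09997958] [379.20468133 220.65771641]
```

View pics/g5.png

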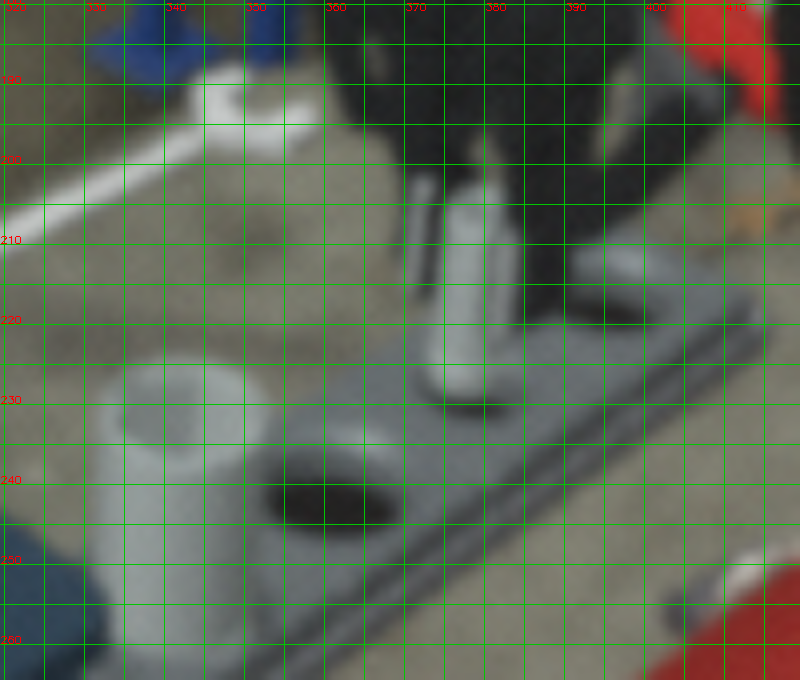

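Call:
move_arm:
  increments:
    - [[0,0,0,0.1,0.05,-0.5,0],[0,0,0,0,0,-0.5,0],[0,0,0,0,0,-0.3,0],[0,0,0,0,0,0,0]]

```text
t: 14.8
eef_pos: [0.4764, 0.3438, 0.0351]
ee_rot: [1.163, 1.239, -1.163]
force: [0.7, 1.7, -1.4]
grip_width: 0.242
```

Call:
move_arm:
  increments:
    - [[0,0,0,0,0,-0.1,0],[0,0,0,0,0,-0.1,0],[0,0,0,0,0,-0.1,0],[0,0,0,0,0,0,0]]

```text
t: 15.2
eef_pos: [0.4766, 0.3437, 0.0327]
ee_rot: [1.163, 1.238, -1.163]
force: [0.0, 2.0, -1.7]
grip_width: 0.245
```

Call:
move_arm:
  increments:
    - [[0,0,0,0,0,-0.1,0],[0,0,0,0,0,-0.1,0],[0,0,0,0,0,-0.1,0],[0,0,0,0,0,0,0]]

```text
t: 15.6
eef_pos: [0.4766, 0.3438, 0.0307]
ee_rot: [1.164, 1.238, -1.162]
force: [-1.0, 0.7, 11.7]
grip_width: 0.244
```

Call:
move_arm:
  increments:
    - [[0,0,0,0,0,0,60],[0,0,0,0,0,0,60],[0,0,0,0,0,0,60],[0,0,0,0,0,0,60],[0,0,0,0,0,2,60]]

```text
t: 16.1
eef_pos: [0.4753, 0.3425, 0.0479]
ee_rot: [1.159, 1.239, -1.166]
force: [-0.8, 0.1, -0.1]
grip_width: 0.602
```

Call:
move_arm:
  increments:
    - [[0,0,0,0,0,4,70],[0,0,0,0,0,5,80],[0,0,0,0,0,5,90],[0,0,0,0,0,5,90],[0,0,0,0,0,3,90]]

```text
t: 16.6
eef_pos: [0.4769, 0.344, 0.2735]
ee_rot: [1.166, 1.237, -1.16]
force: [0.3, -0.1, 0.5]
grip_width: 0.903
```

```bash
python3 st.py
python3 - <<'E'
from h import *
crop(r.get_image("scene"),"pics/g6.png",320,420,180,265,8)
E
```

```text
16.6 [0.4769 0.344  0.2735] jaw 3.58 down [ 0.003  0.002 -1.   ] [ 0.3 -0.1  0.5] 0.903 [-0.36  0.43 -0.51  1.85  0.26  0.92 -0.92]
```

View pics/g6.png

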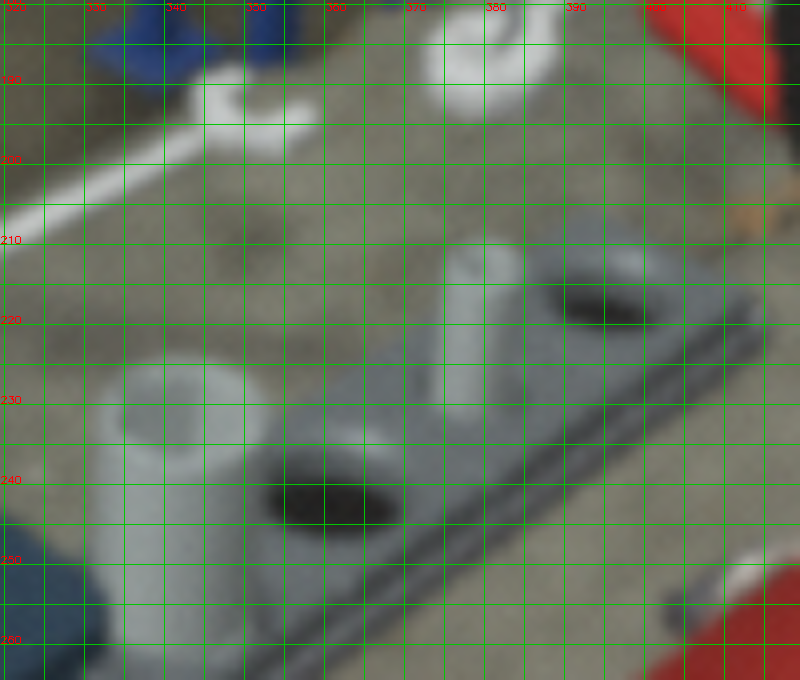

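Call:
move_arm:
  increments:
    - [[0,0,-8.5,0.3,-4.4,0,90],[0,0,-8.5,0.3,-4.4,0,90],[0,0,-8.5,0.3,-4.4,0,90],[0,0,-8.5,0.3,-4.4,0,90],[0,0,-8.5,0.3,-4.4,0,90]]

```text
t: 17.15
eef_pos: [0.4911, 0.1215, 0.2694]
ee_rot: [1.693, 0.803, -1.694]
force: [1.3, -0.3, 0.4]
grip_width: 0.898
```

Call:
move_arm:
  increments:
    - [[0,0,-8.5,0.3,-4.4,0,90],[0,0,-8.5,0.3,-4.4,0,90],[0,0,-8.5,0.3,-4.4,0,90],[0,0,-8.5,0.3,-4.4,0,90],[0,0,-8.5,0.3,-4.4,0,90]]

```text
t: 17.65
eef_pos: [0.506, -0.0984, 0.2695]
ee_rot: [2.146, 0.154, -2.147]
force: [0.6, 0.2, -0.1]
grip_width: 0.901
```

Call:
move_arm:
  increments:
    - [[0,0,0,0,0,-4,90],[0,0,0,0,0,-4,90],[0,0,0,0,0,-4,90],[0,0,0,0,0,0,90],[0,0,0,0,0,0,90]]

```text
t: 18.15
eef_pos: [0.5062, -0.0965, 0.1497]
ee_rot: [2.141, 0.161, -2.146]
force: [0.3, -0.4, 0.3]
grip_width: 0.9
```

```bash
python3 st.py
```

```text
18.15 [ 0.5062 -0.0965  0.1497] jaw -81.41 down [-0.002  0.    -1.   ] [ 0.3 -0.4  0.3] 0.9 [ 0.12  0.47 -0.06  2.15  0.05  0.53 -1.4 ]
```

Target z 0.038.

Call:
move_arm:
  increments:
    - [[0,0,-0.6,-0.05,-0.07,-3,90],[0,0,0,0,0,-3,90],[0,0,0,0,0,-3,90],[0,0,0,0,0,-2.2,90],[0,0,0,0,0,0,90]]

```text
t: 18.65
eef_pos: [0.5064, -0.0971, 0.0375]
ee_rot: [2.148, 0.15, -2.15]
force: [-0.0, 0.4, 0.6]
grip_width: 0.903
```

Call:
move_arm:
  increments:
    - [[0,0,0,0,0,0,90],[0,0,0,0,0,0,0],[0,0,0,0,0,0,0],[0,0,0,0,0,0,0],[0,0,0,0,0,0,0]]

```text
t: 19.15
eef_pos: [0.5066, -0.0974, 0.0389]
ee_rot: [2.151, 0.149, -2.147]
force: [-1.1, 0.3, 11.7]
grip_width: 0.404
```

```bash
python3 st.py
```

```text
19.15 [ 0.5066 -0.0974  0.0389] jaw -82.02 down [ 0.002 -0.    -1.   ] [-1.1  0.3 11.7] 0.404 [ 0.1   0.66 -0.03  2.22  0.07  0.26 -1.42]
```

Call:
move_arm:
  increments:
    - [[0,0,0,0,0,1,0],[0,0,0,0,0,2,0],[0,0,0,0,0,4,0],[0,0,0,0,0,5,0],[0,0,0,0,0,5,0]]

```text
t: 19.65
eef_pos: [0.5049, -0.0972, 0.2098]
ee_rot: [2.148, 0.15, -2.151]
force: [1.4, 0.1, -3.1]
grip_width: 0.405
```

Call:
move_arm:
  increments:
    - [[0,0,0,0,0,5,0],[0,0,8.5,0,3.5,2.5,0],[0,0,8.5,-0.3,3.8,0,0],[0,0,8.5,-0.3,3.8,0,0],[0,0,8.5,-0.3,3.8,0,0]]

```text
t: 20.15
eef_pos: [0.496, 0.0528, 0.2836]
ee_rot: [1.791, 0.692, -1.79]
force: [0.8, 0.8, -2.4]
grip_width: 0.409
```

Call:
move_arm:
  increments:
    - [[0,0,8.5,-0.3,3.8,0,0],[0,0,8.5,-0.3,3.8,0,0],[0,0,8.5,-0.3,3.8,0,0],[0,0,8.5,-0.3,3.8,0,0],[0,0,8.5,-0.3,3.8,0,0]]

```text
t: 20.65
eef_pos: [0.4811, 0.2426, 0.2832]
ee_rot: [1.275, 1.164, -1.276]
force: [0.2, 0.9, -3.0]
grip_width: 0.404
```

```bash
python3 st.py
```

```text
20.65 [0.4811 0.2426 0.2832] jaw -5.18 down [ 0.    -0.001 -1.   ] [ 0.2  0.9 -3. ] 0.404 [-0.22  0.35 -0.47  1.94  0.2   0.89 -0.88]
```

Call:
move_arm:
  increments:
    - [[0,0,8.5,-0.1,4,0,0],[0,0,0.3,0,0,0,0],[0,0,0,0,0,-4,0],[0,0,0,0,0,-4,0],[0,0,0,0,0,-4,0]]

```text
t: 21.15
eef_pos: [0.4809, 0.2808, 0.1621]
ee_rot: [1.168, 1.234, -1.167]
force: [0.7, 0.5, -2.5]
grip_width: 0.404
```

Call:
move_arm:
  increments:
    - [[0,0,0,0,0,0,0],[0,0,0,0,0,0,0]]

```text
t: 21.35
eef_pos: [0.4808, 0.2815, 0.1633]
ee_rot: [1.166, 1.236, -1.168]
force: [0.5, 0.8, -1.9]
grip_width: 0.407
```

```bash
python3 st.py
```

```text
21.35 [0.4808 0.2815 0.1633] jaw 3.28 down [-0.001 -0.001 -1.   ] [ 0.5  0.8 -1.9] 0.407 [-0.32  0.52 -0.44  2.03  0.35  0.66 -0.93]
```

Down to 0.060 (underside 0.029).

Call:
move_arm:
  increments:
    - [[0,0,0.3,-0.05,0.1,-3,0],[0,0,0,0,0,-3,0],[0,0,0,0,0,-3,0],[0,0,0,0,0,-1.3,0],[0,0,0,0,0,0,0]]

```text
t: 21.85
eef_pos: [0.4808, 0.2829, 0.0601]
ee_rot: [1.163, 1.238, -1.163]
force: [-0.4, 0.1, -3.1]
grip_width: 0.41
```

Call:
move_arm:
  increments:
    - [[0,0,0,0,0,0,0],[0,0,0,0,0,0,0]]

```text
t: 22.05
eef_pos: [0.4815, 0.2833, 0.0615]
ee_rot: [1.165, 1.237, -1.161]
force: [-0.6, 0.4, -3.2]
grip_width: 0.409
```

```bash
python3 st.py
python3 - <<'E'
from h import *
crop(r.get_image("scene"),"pics/g7.png",320,420,180,265,8)
P=r.state()["eef_pos"]
b=P+[0,0,-.0309]
print(proj("scene",b),proj("scene",b+[0,0,.015]))
E
```

```text
22.05 [0.4815 0.2833 0.0615] jaw 3.57 down [ 0.002  0.001 -1.   ] [-0.6  0.4 -3.2] 0.409 [-0.41  0.67 -0.32  2.1   0.48  0.44 -1.04]
[361.89472775 236.71866238] [362.39144902 231.16469369]
```

View pics/g7.png

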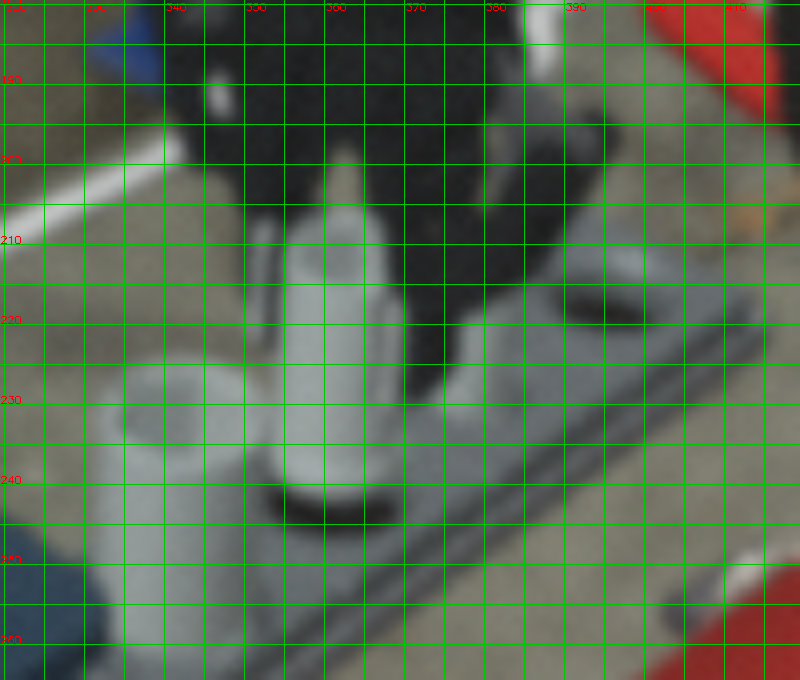

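Call:
move_arm:
  increments:
    - [[0,0,0,-0.12,-0.05,-0.5,0],[0,0,0,0,0,-0.6,0],[0,0,0,0,0,-0.6,0],[0,0,0,0,0,-0.3,0],[0,0,0,0,0,0,0]]

```text
t: 22.6
eef_pos: [0.4794, 0.2827, 0.039]
ee_rot: [1.163, 1.239, -1.163]
force: [2.1, 0.9, -3.8]
grip_width: 0.405
```

Call:
move_arm:
  increments:
    - [[0,0,0,0,0,-0.1,0],[0,0,0,0,0,-0.1,0],[0,0,0,0,0,-0.1,0],[0,0,0,0,0,0,0]]

```text
t: 23.0
eef_pos: [0.4794, 0.2827, 0.038]
ee_rot: [1.164, 1.238, -1.161]
force: [-2.1, 0.2, 13.7]
grip_width: 0.404
```

Seated on the floor (contact at 0.038). Release and rise.

Call:
move_arm:
  increments:
    - [[0,0,0,0,0,0,80],[0,0,0,0,0,0,80],[0,0,0,0,0,0,80],[0,0,0,0,0,0,80],[0,0,0,0,0,2,80]]

```text
t: 23.5
eef_pos: [0.4781, 0.2816, 0.055]
ee_rot: [1.16, 1.239, -1.166]
force: [-0.2, 0.4, 0.1]
grip_width: 0.801
```

Call:
move_arm:
  increments:
    - [[0,0,0,0,0,4,90],[0,0,0,0,0,5,90],[0,0,0,0,0,5,90],[0,0,0,0,0,5,90],[0,0,0,0,0,2.5,90]]

```text
t: 24.0
eef_pos: [0.4799, 0.2829, 0.2759]
ee_rot: [1.167, 1.237, -1.159]
force: [-0.0, 0.1, 0.3]
grip_width: 0.896
```

```bash
python3 st.py
python3 - <<'E'
from h import *
crop(r.get_image("scene"),"pics/g8.png",320,420,180,265,8)
E
```

```text
24.0 [0.4799 0.2829 0.2759] jaw 3.58 down [ 0.004  0.002 -1.   ] [-0.   0.1  0.3] 0.896 [-0.25  0.39 -0.53  1.92  0.25  0.9  -0.83]
```

View pics/g8.png

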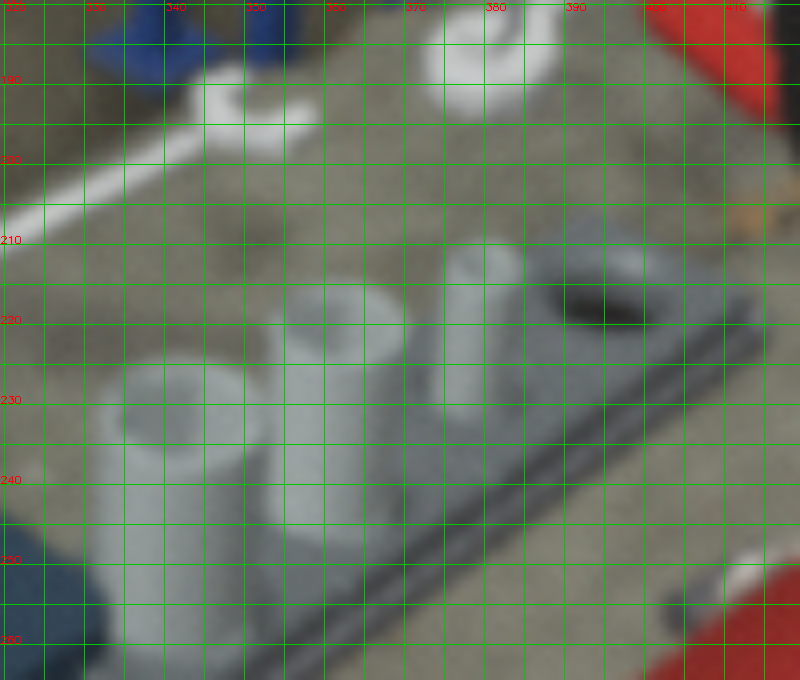

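Call:
move_arm:
  increments:
    - [[0,0,-8.5,-0.2,-3.9,0,90],[0,0,-8.5,-0.2,-3.9,0,90],[0,0,-8.5,-0.2,-3.9,0,90],[0,0,-8.5,-0.2,-3.9,0,90],[0,0,-8.5,-0.2,-3.9,0,90]]

```text
t: 24.55
eef_pos: [0.4687, 0.0856, 0.2714]
ee_rot: [1.693, 0.803, -1.694]
force: [0.3, 0.4, 0.1]
grip_width: 0.898
```

Call:
move_arm:
  increments:
    - [[0,0,-8.5,-0.2,-3.9,0,90],[0,0,-8.5,-0.2,-3.9,0,90],[0,0,-8.5,-0.2,-3.9,0,90],[0,0,-8.5,-0.2,-3.9,0,90],[0,0,-8.5,-0.2,-3.9,0,90]]

```text
t: 25.05
eef_pos: [0.4586, -0.1093, 0.2714]
ee_rot: [2.146, 0.154, -2.147]
force: [0.8, -0.1, -0.2]
grip_width: 0.901
```

Call:
move_arm:
  increments:
    - [[0,0,0,0,0,-4,80],[0,0,0,0,0,-4,80],[0,0,0,0,0,-4,80],[0,0,0,0,0,0,80],[0,0,0,0,0,0,80]]

```text
t: 25.55
eef_pos: [0.4589, -0.1076, 0.1516]
ee_rot: [2.141, 0.162, -2.146]
force: [0.7, -1.2, -0.2]
grip_width: 0.799
```

```bash
python3 st.py
```

```text
25.55 [ 0.4589 -0.1076  0.1516] jaw -81.4 down [-0.002  0.    -1.   ] [ 0.7 -1.2 -0.2] 0.799 [ 0.16  0.43 -0.07  2.24  0.07  0.48 -1.38]
```

Target (0.4607, -0.1042), z 0.033.

Call:
move_arm:
  increments:
    - [[0,0,-0.6,0.18,0.34,-3,80],[0,0,0,0,0,-3,80],[0,0,0,0,0,-3,80],[0,0,0,0,0,-2.8,80],[0,0,0,0,0,0,80]]

```text
t: 26.05
eef_pos: [0.4614, -0.1042, 0.033]
ee_rot: [2.147, 0.151, -2.15]
force: [-0.0, -0.9, 0.5]
grip_width: 0.802
```

Call:
move_arm:
  increments:
    - [[0,0,0,0,0,0,80],[0,0,0,0,0,0,0],[0,0,0,0,0,0,0],[0,0,0,0,0,0,0],[0,0,0,0,0,0,0]]

```text
t: 26.55
eef_pos: [0.4618, -0.1046, 0.035]
ee_rot: [2.151, 0.149, -2.147]
force: [-0.3, -1.3, 13.2]
grip_width: 0.323
```

```bash
python3 st.py
```

```text
26.55 [ 0.4618 -0.1046  0.035 ] jaw -82.03 down [ 0.002 -0.    -1.   ] [-0.3 -1.3 13.2] 0.323 [ 0.12  0.65 -0.03  2.31  0.1   0.17 -1.43]
```

Call:
move_arm:
  increments:
    - [[0,0,0,0,0,1,0],[0,0,0,0,0,2,0],[0,0,0,0,0,4,0],[0,0,0,0,0,5,0],[0,0,0,0,0,5,0]]

```text
t: 27.05
eef_pos: [0.4601, -0.1042, 0.206]
ee_rot: [2.148, 0.15, -2.15]
force: [1.7, 0.0, -1.8]
grip_width: 0.329
```

Call:
move_arm:
  increments:
    - [[0,0,0,0,0,5,0],[0,0,8.5,0.1,3.5,2.5,0],[0,0,8.5,0.1,4.6,0,0],[0,0,8.5,0.1,4.6,0,0],[0,0,8.5,0.1,4.6,0,0]]

```text
t: 27.55
eef_pos: [0.4642, 0.0699, 0.28]
ee_rot: [1.792, 0.692, -1.79]
force: [1.3, 1.3, -1.0]
grip_width: 0.322
```

Call:
move_arm:
  increments:
    - [[0,0,8.5,0.1,4.6,0,0],[0,0,8.5,0.1,4.6,0,0],[0,0,8.5,0.1,4.6,0,0],[0,0,8.5,0.1,4.6,0,0],[0,0,8.5,0.1,4.6,0,0]]

```text
t: 28.05
eef_pos: [0.4694, 0.2998, 0.2795]
ee_rot: [1.275, 1.164, -1.275]
force: [1.6, -0.3, -1.8]
grip_width: 0.326
```

```bash
python3 st.py
```

```text
28.05 [0.4694 0.2998 0.2795] jaw -5.18 down [ 0.001 -0.001 -1.   ] [ 1.6 -0.3 -1.8] 0.326 [-0.29  0.38 -0.51  1.91  0.24  0.91 -1.01]
```

Call:
move_arm:
  increments:
    - [[0,0,8.5,0.1,4.6,0,0],[0,0,0.3,0.1,4.6,0,0],[0,0,0,0.1,1.2,-3,0],[0,0,0,0,0,-4,0],[0,0,0,0,0,-4,0]]

```text
t: 28.55
eef_pos: [0.4728, 0.4028, 0.1684]
ee_rot: [1.167, 1.235, -1.165]
force: [0.3, -0.3, -2.2]
grip_width: 0.324
```

Call:
move_arm:
  increments:
    - [[0,0,0,0,0,0,0],[0,0,0,0,0,0,0]]

```text
t: 28.75
eef_pos: [0.4729, 0.4024, 0.1695]
ee_rot: [1.166, 1.236, -1.168]
force: [-0.2, 1.0, -1.2]
grip_width: 0.327
```

```bash
python3 st.py
```

```text
28.75 [0.4729 0.4024 0.1695] jaw 3.29 down [-0.001 -0.001 -1.   ] [-0.2  1.  -1.2] 0.327 [-0.47  0.59 -0.48  1.88  0.38  0.77 -1.11]
```

Down to 0.057 (underside 0.030).

Call:
move_arm:
  increments:
    - [[0,0,0.3,-0.04,0.2,-3,0],[0,0,0,0,0,-3,0],[0,0,0,0,0,-3,0],[0,0,0,0,0,-2.2,0],[0,0,0,0,0,0,0]]

```text
t: 29.25
eef_pos: [0.473, 0.4045, 0.0569]
ee_rot: [1.163, 1.237, -1.164]
force: [-0.4, 0.3, -1.5]
grip_width: 0.323
```

Call:
move_arm:
  increments:
    - [[0,0,0,0,0,0,0],[0,0,0,0,0,0,0]]

```text
t: 29.45
eef_pos: [0.4738, 0.4057, 0.0592]
ee_rot: [1.166, 1.238, -1.16]
force: [-0.4, 0.6, -1.4]
grip_width: 0.321
```

```bash
python3 st.py
python3 - <<'E'
from h import *
crop(r.get_image("scene"),"pics/g9.png",330,430,170,255,8)
P=r.state()["eef_pos"]
b=P+[0,0,-.027]
print(proj("scene",b),proj("scene",b+[0,0,.015]))
E
```

```text
29.45 [0.4738 0.4057 0.0592] jaw 3.56 down [ 0.003  0.002 -1.   ] [-0.4  0.6 -1.4] 0.321 [-0.54  0.73 -0.39  1.95  0.5   0.56 -1.21]
[396.86062565 212.08082011] [397.65298999 206.66179252]
```

View pics/g9.png

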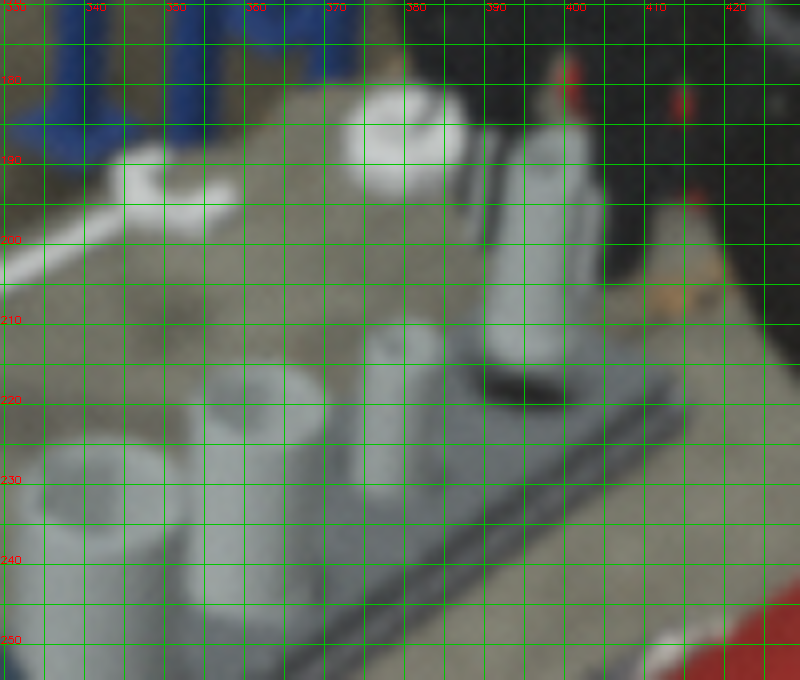

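Call:
move_arm:
  increments:
    - [[0,0,0,-0.13,-0.12,-0.5,0],[0,0,0,0,0,-0.6,0],[0,0,0,0,0,-0.6,0],[0,0,0,0,0,-0.3,0],[0,0,0,0,0,0,0]]

```text
t: 30.0
eef_pos: [0.4721, 0.4055, 0.0367]
ee_rot: [1.166, 1.24, -1.16]
force: [3.0, 5.6, -2.4]
grip_width: 0.325
```

Call:
move_arm:
  increments:
    - [[0,0,0,0,0,-0.1,0],[0,0,0,0,0,-0.1,0],[0,0,0,0,0,-0.1,0],[0,0,0,0,0,0,0]]

```text
t: 30.4
eef_pos: [0.4722, 0.4055, 0.034]
ee_rot: [1.166, 1.24, -1.16]
force: [3.1, 5.0, 0.3]
grip_width: 0.325
```

Call:
move_arm:
  increments:
    - [[0,0,0,0.05,0.1,0,0],[0,0,0,0,0,-0.1,0],[0,0,0,0,0,0,0]]

```text
t: 30.7
eef_pos: [0.4723, 0.4056, 0.0339]
ee_rot: [1.165, 1.238, -1.161]
force: [-0.9, 2.5, 13.0]
grip_width: 0.323
```

Floor contact. Release and rise.

Call:
move_arm:
  increments:
    - [[0,0,0,0,0,0,70],[0,0,0,0,0,0,70],[0,0,0,0,0,0,70],[0,0,0,0,0,0,70],[0,0,0,0,0,2,70]]

```text
t: 31.2
eef_pos: [0.4707, 0.4031, 0.0505]
ee_rot: [1.159, 1.238, -1.167]
force: [0.1, -0.3, -0.7]
grip_width: 0.698
```

Call:
move_arm:
  increments:
    - [[0,0,0,0,0,4,80],[0,0,0,0,0,5,80],[0,0,0,0,0,5,80],[0,0,0,0,0,5,80],[0,0,0,0,0,2.5,80]]

```text
t: 31.7
eef_pos: [0.4724, 0.4053, 0.2721]
ee_rot: [1.167, 1.238, -1.159]
force: [-0.2, 1.7, -0.5]
grip_width: 0.802
```

Call:
move_arm:
  increments:
    - [[0,0,0,0,-4,0,80],[0,0,0,0,-4.5,0,80],[0,0,0,0,-4.5,0,80],[0,0,0,0,-4.5,0,80],[0,0,0,0,-4.5,0,80]]

```text
t: 32.2
eef_pos: [0.4713, 0.1825, 0.2675]
ee_rot: [1.162, 1.238, -1.163]
force: [1.4, -0.5, -0.3]
grip_width: 0.797
```

Call:
move_arm:
  increments:
    - [[0,0,0,0,-4.5,0,80],[0,0,0,0,-4.5,0,80],[0,0,0,0,-4.5,0,80],[0,0,0,0,-4.5,0,80],[0,0,0,0,0,0,80]]

```text
t: 32.7
eef_pos: [0.471, -0.002, 0.2671]
ee_rot: [1.166, 1.234, -1.172]
force: [1.1, 0.2, -0.5]
grip_width: 0.798
```

```bash
python3 st.py
python3 - <<'E'
from h import *
cv2.imwrite("pics/end_top.png",r.get_image("top"));im=r.get_image("scene");cv2.imwrite("pics/end_scene.png",im)
crop(im,"pics/h1.png",320,420,180,265,8)
crop("pics/end_top.png","pics/h2.png",190,310,215,270,6.5)
E
```

```text
32.7 [ 0.471  -0.002   0.2671] jaw 3.09 down [-0.002 -0.003 -1.   ] [ 1.1  0.2 -0.5] 0.798 [ 0.3   0.29 -0.53  2.1   0.2   0.81 -0.29]
```

View pics/h1.png

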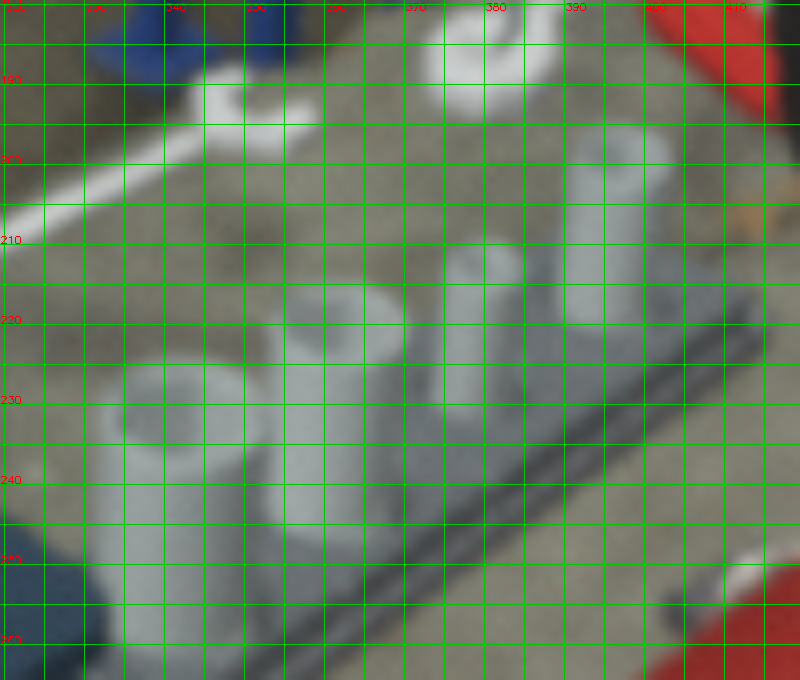

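View pics/end_top.png

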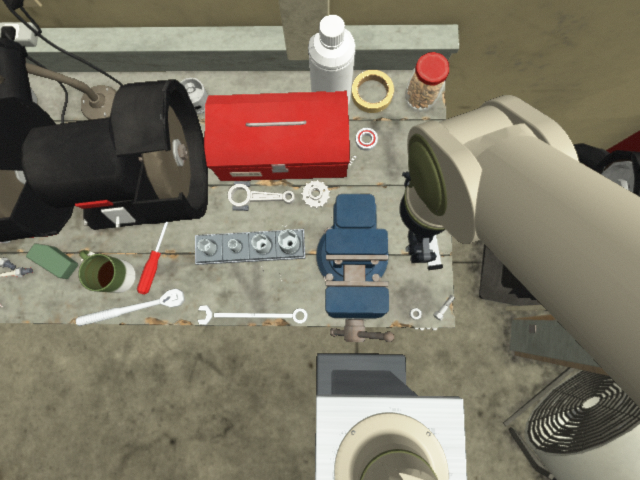

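View pics/h2.png

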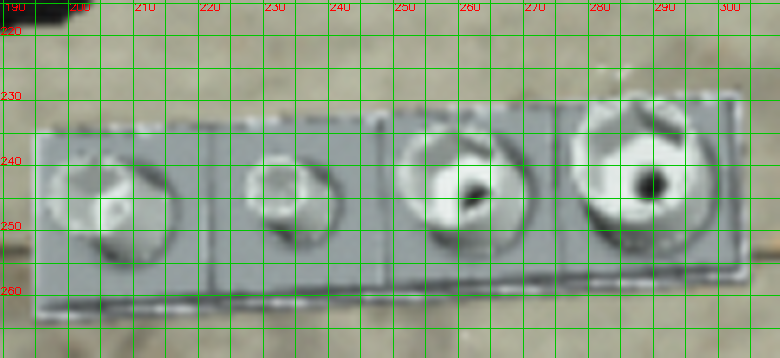

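Run:
```python
from h import *
D=lambda x,y:(190+x/6.5-.5,215+y/6.5-.5); E=lambda x,y:(320+x/8-.5,180+y/8-.5)
for k,a,b in(("m",(90,194),(621,160)),("s",(279,187),(482,262)),("l",(446,178),(340,326)),("xl",(636,160),(183,414))):
    print(k,tri(D(*a),E(*b)))
print(r.close_job())
```

```text
m (array([0.4721433 , 0.40318863, 0.06690498]), np.float64(0.0016553527517987985))
s (array([0.47589514, 0.3410718 , 0.06364614]), np.float64(0.00024222041795107598))
l (array([0.47776552, 0.28351568, 0.07192945]), np.float64(0.0006182665079594212))
xl (array([0.48325113, 0.22024911, 0.07921082]), np.float64(0.00045507370297602837))
the job is handed in; nothing more can be done
None
```

All four sockets are off the rail and standing in the pockets made for their sizes, mouth up. I placed them in the order XL, S, L, M and handed the job in at about 33 s.

- **Seating:** each socket was lowered until it touched the pocket floor. Contact force was about 12–14 N, at within about 1 mm of the expected height.
- **Final pictures:** both views show all four upright in their pockets. The spanner and connecting rod look unmoved, judged by eye, and the gripper is clear and open.
- **Position check:** triangulated from the last two pictures, the rim tops stand at 67 (M), 64 (S), 72 (L) and 79 mm (XL), against 69, 63, 75 and 81 mm expected. The L and M readings are 2–3 mm low, which I take as pixel error, since a socket that had not gone fully down would read high. The rim centres are within about 3 mm of the pocket axes I measured, with L the worst.
- **Disagreement:** while M was going in it rubbed the pocket side with about 5 N sideways. I shifted it by about 1 mm and it then went to the floor.

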